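Put the check weights back in their graded rack

TASK

The morning check of the scale is done: take the four brass check weights off the scale's pan and put them back in the rack, lined up in order of size, each standing upright and fully down in the well that fits it, the smallest weight in the smallest well and the largest in the largest. Do not tip any weight over, and leave them all standing free.

Things in the scene. Friction and masses are not known exactly. Their poses are not given: they have to be found in the camera images.
- weight_a_mid (a point): the smallest of four plain brass knobbed check weights: an upright cylinder 16 mm across and 36 mm high with a 14 mm knob on top, 52 mm high overall; this point lies on its axis half-way up, 26 mm above its flat base; z points up its axis. Grip it across the cylinder, with the fingertips 9 mm or more above the base so that they clear the rack.
- weight_b_mid (a point): the second smallest of four plain brass knobbed check weights: an upright cylinder 30 mm across and 38 mm high with a 17 mm knob on top, 58 mm high overall; this point lies on its axis half-way up, 29 mm above its flat base; z points up its axis. Grip it across the cylinder, with the fingertips 9 mm or more above the base so that they clear the rack.
- weight_c_mid (a point): the second largest of four plain brass knobbed check weights: an upright cylinder 44 mm across and 40 mm high with a 20 mm knob on top, 62 mm high overall; this point lies on its axis half-way up, 31 mm above its flat base; z points up its axis. Grip it across the cylinder, with the fingertips 9 mm or more above the base so that they clear the rack.
- weight_d_mid (a point): the largest of four plain brass knobbed check weights: an upright cylinder 58 mm across and 41 mm high with a 23 mm knob on top, 66 mm high overall; this point lies on its axis half-way up, 33 mm above its flat base; z points up its axis. Grip it across the cylinder, with the fingertips 9 mm or more above the base so that they clear the rack.
- well_a (a point): the smallest of the four round wells in the rack: a blind, grey-floored well 28 mm across and 8 mm deep in its own beech block, 43 mm along the row and 88 mm across it; the lip is bevelled 3.5 mm all round, the wood waxed and slippery. This point is the centre of its mouth, level with the block's flat top, 32 mm above the table; y runs along the row from the small wells to the large ones, x across it, z up.
- well_b (a point): the second smallest of the four round wells in the rack: a blind, grey-floored well 42 mm across and 8 mm deep in its own beech block, 57 mm along the row and 88 mm across it; the lip is bevelled 3.5 mm all round, the wood waxed and slippery. This point is the centre of its mouth, level with the block's flat top, 32 mm above the table; y runs along the row from the small wells to the large ones, x across it, z up.
- well_c (a point): the second largest of the four round wells in the rack: a blind, grey-floored well 56 mm across and 8 mm deep in its own beech block, 71 mm along the row and 88 mm across it; the lip is bevelled 3.5 mm all round, the wood waxed and slippery. This point is the centre of its mouth, level with the block's flat top, 32 mm above the table; y runs along the row from the small wells to the large ones, x across it, z up.
- well_d (a point): the largest of the four round wells in the rack: a blind, grey-floored well 70 mm across and 8 mm deep in its own beech block, 85 mm along the row and 88 mm across it; the lip is bevelled 3.5 mm all round, the wood waxed and slippery. This point is the centre of its mouth, level with the block's flat top, 32 mm above the table; y runs along the row from the small wells to the large ones, x across it, z up.
- rack: the fixed rack: an aluminium channel 98 mm wide and about 290 mm long with black end caps, which carries the four beech blocks 3 mm apart in one row, wells graded from small to large; origin on the table under its middle, y along the row towards the large wells, z up; it lies on the table turned any way round.
- scale: the fixed bench scale on whose steel pan the four weights stand at the start; origin on the table under the pan's centre, z up, x towards its back (the display strip is on the -x side); the pan is 204 x 216 mm and its flat top 62 mm above the table; the housing is 262 x 236 mm.

How it is judged:
At the end, for the whole second after the job is handed in: Each of the four weights stands in the well of its own size: its axis within 9 mm of the well's centre, its base within 3 mm of the well's floor (8 mm below the block's top), upright within 0.1 rad, at rest and released (horizontal distance between weight_a_mid and well_a below 0.009 m and z of weight_a_mid in the frame of well_a below 0.021 m and angle between each of weight_a_mid, weight_b_mid, weight_c_mid, weight_d_mid's own z axis and vertical below 0.1 rad and linear speed of each of weight_a, weight_b, weight_c, weight_d below 0.02 m/s and contact force between each of weight_a, weight_b, weight_c, weight_d and the fingers below 0.05 N and horizontal distance between weight_b_mid and well_b below 0.009 m and z of weight_b_mid in the frame of well_b below 0.024 m and horizontal distance between weight_c_mid and well_c below 0.009 m and z of weight_c_mid in the frame of well_c below 0.026 m and horizontal distance between weight_d_mid and well_d below 0.009 m and z of weight_d_mid in the frame of well_d below 0.028 m); the robot touches nothing.
It fails at once if a weight is tipped over (more than 0.8 rad from upright) (angle between any of weight_a_mid, weight_b_mid, weight_c_mid, weight_d_mid's own z axis and vertical above 0.8 rad).
It also fails if it takes over 107 s, if anything falls off the work surface, if the arm or the gripper's body presses on something with over 40 N, if the wrist force passes 120 N, or if a joint passes its speed limit or range.

ROBOT

A 6-joint arm with a two-finger parallel gripper is mounted at the origin on the work surface; the furniture and walls round the work are solid. World frame = base frame: x ahead of the robot, y to its left, z up, the work surface at z = 0. Lengths are in m, angles in rad, forces in N, time in s.
With the tool pointing down it reaches from about 0.375 to 0.9 m from the base axis. Payload 3.1 kg.
Tool frame: the origin (TCP) lies where the fingers leave the gripper's body, on its centre line; the fingertips stand 73 mm ahead of it and the grasp point (between the pads) lies 54 mm ahead of it; z points along the fingers, y is the line along which they close (so a half turn about z gives the same grasp; the last joint's range is limited). The gripper opens to 85 mm and grips with 20 to 120 N. Pads are 22 mm wide; open, the fingers measure 114 mm over their backs; the gripper's body (76 mm by 85 mm) begins 54 mm behind the grasp point. The pads swing forward as they close: fully open they stand 13 mm farther back than shut.
Start: joints at [1, 0.527, 1.433, -0, 1.181, -0.178], TCP at [0.239, 0.578, 0.304] pointing down, gripper open.
Joint ranges: [-3.08, 3.08], [-0.75, 2.2], [0.22, 2.44], [-1.43, 4.57], [0, 2.65], [-2.85, 2.85]. Speed limits (rad/s): [2.79, 2.79, 3.14, 3.14, 3.14, 3.14].

INTERFACE

Orientations are given as a unit quaternion [x, y, z, w].
In Python, from station import manip gives the robot as it stands.
- The arm moves only by the shell command python3 -m crank 'ROWS' [FORCE]. ROWS is JSON, a list of rows, each an object with "dp": the shift along the tool's x, y, z normalised to -1 to 1, where 1 is 50 cm, a list of three; "delta_rot": the turn, a rotation vector about the tool's x, y, z normalised to -1 to 1, where 1 is 2 pi rad, a list of three; "fingers": the opening, from -1 (shut) to 1 (fully open). A call has 1 to 12 rows; each row shifts and turns the commanded pose from where the row before left it, along the tool's axes as they then stand; what a row does not reach is not made up. A row lasts 1/12 s, in which the tool goes at most 41.7 mm and 7.16 degrees, less where a joint would pass 70% of its speed; a pose out of reach is approached as far as the arm can. A call with a number of a shift or a turn outside -1 to 1 is refused whole. A call with a gripper value outside its range is refused whole. The fingers move at their own pace and stop on an object; FORCE is the grip in N (left out, the last holds). Time passes only in rows, so rows that do not move let the fingers close. It gives the time, the measured TCP pose, the force, the opening and the grip force at its end, in the units of the state.
- manip.sense(): the state, without advancing time (a new reading comes with each control period).
- manip.snapshot(name): name is "scene" or "top" or "wrist"; returns (picture, depth): 400x640x3 uint8, red, green, blue; 400x640 float32, m along the optical axis (not along the pixel's ray), 0 where there is no reading.
- manip.camera_model(name): a dict with "fx", "fy", "cx", "cy" (pixels), "origin" and "attitude" of the camera in the world. Camera axes: x right, y up, looking along -z (the intrinsics and any distortion apply to the point x, -y, -z); pixel columns grow to the right and rows downward; lengths in m; the calibration is good to about 2 mm. A picture is of the moment at which its call begins: read the wrist's pose just before it. camera_model takes no time and is no camera call; for the wrist camera it gives the pose at the moment of the call.
- manip.sign_off(): hands the job in; it is judged then, once.
The state is a dict: "t": time; "q": joint angles; "qd": joint speeds; "tau": joint torques, N m; "tcp_pos": TCP position; "tool_rot": TCP orientation; "force": force on the tool from outside, world axes, zero at the start; "ft_torque": the same for the moment, N m; "finger_gap": opening from 0.0 (shut) to 1.0 (fully open); "gripper_force": force on a finger pad.
Only numpy, scipy, OpenCV 4.12 (cv2) and the standard library are available. Lean on these libraries where they do the work, as an engineer would, in place of code of your own. Each camera call takes 0.05 s, during which the arm holds its last target. There are 200 camera calls.

## Working session

There is one attempt and no reset: what is moved stays moved. The work goes in short steps, Python scripts to look and compute and a shell command to move; the robot and the scene stay as the last step left them, time stands still between calls to the robot, and variables do not carry over. Pictures are saved under pics/ and viewed, at most 14 in all, crops included, and the job is handed in when it is done.

```bash
ls; mkdir -p pics
python3 - <<'E'
from station import manip
import cv2,numpy as np
print(manip.sense())
for n in("scene","top"):
    p,d=manip.snapshot(n); cv2.imwrite(f"pics/{n}0.png",p[:,:,::-1]); np.save(f"pics/{n}0.npy",d); print(n,manip.camera_model(n),(d>0).mean())
E
```

```text
pics
{'t': 0.0, 'q': array([ 1.00049094e+00,  5.28459575e-01,  1.43391688e+00, -2.45070900e-05,
        1.18138813e+00, -1.78472398e-01]), 'qd': array([ 0.00287237, -0.00065616, -0.00092708,  0.00096576, -0.00023027,
       -0.00028974]), 'tau': array([-3.95736824e-04, -4.42344475e+01, -1.78025490e+01, -1.91524550e-04,
        8.41704343e-03,  1.93292806e-05]), 'tcp_pos': array([0.238328  , 0.57716333, 0.30293286]), 'tool_rot': array([ 1.94660887e-01,  9.80870001e-01, -1.01488871e-03, -3.86596619e-04]), 'force': array([-0.15994998, -0.13738858,  0.38544938]), 'ft_torque': array([0.02632191, 0.01065125, 0.02214915]), 'gripper_force': 0.0, 'finger_gap': 0.9999087640365686}
scene {'fx': 508.96593796114513, 'fy': 508.96593796114513, 'cx': 322.24573366551357, 'cy': 201.74802160092358, 'origin': array([ 0.25710405, -0.66336339,  0.85696352]), 'attitude': array([ 0.35400288, -0.07334603, -0.20948863,  0.90852454])} 0.99590234375
top {'fx': 465.83089772478945, 'fy': 465.83089772478945, 'cx': 311.0872693340137, 'cy': 198.72887344545003, 'origin': array([ 3.28271207e-01, -1.55713462e-04,  1.31114573e+00]), 'attitude': array([ 0.05985098, -0.06568954, -0.69817053,  0.71039472])} 0.99607421875
```

View pics/top0.png

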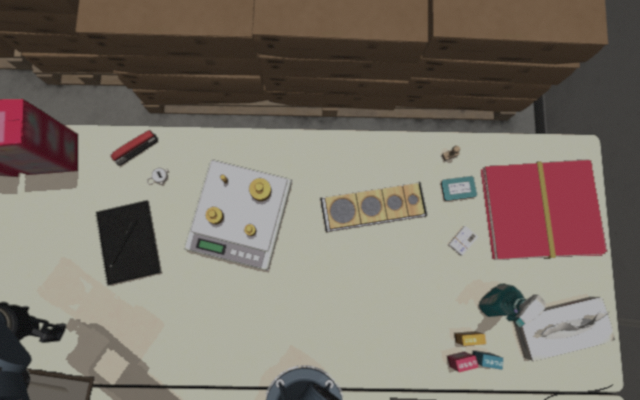

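View pics/scene0.png

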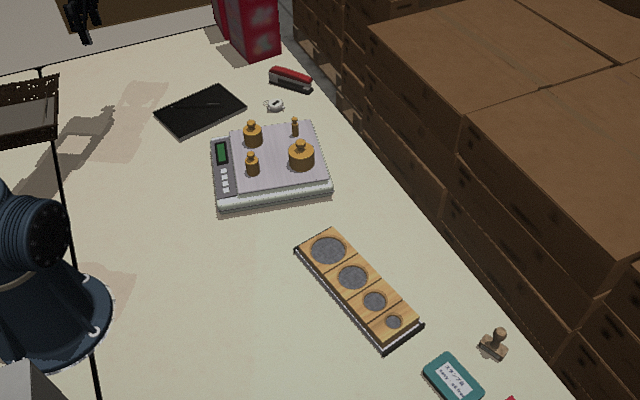

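The top view shows weights a (223,179), b (250,230), c (214,215) and d (260,188) on the pan. The rack wells run d (342,210), c (371,206), b (394,203), a (413,199). The scene view agrees, and nothing stands between the scale and the rack.

```bash
cat > h.py <<'E'
import cv2,numpy as np
from scipy.spatial.transform import Rotation as R
from station import manip
H=dict(a=(.016,.036,.052),b=(.030,.038,.058),c=(.044,.040,.062),d=(.058,.041,.066))
def ray(m,uv,z):
    uv=np.atleast_2d(uv).astype(float)
    v=np.c_[(uv[:,0]-m['cx'])/m['fx'],-(uv[:,1]-m['cy'])/m['fy'],-np.ones(len(uv))]
    w=R.from_quat(m['attitude']).apply(v); o=np.array(m['origin'])
    return o+w*((z-o[2])/w[:,2])[:,None]
def cloud(m,d):
    v,u=np.indices(d.shape); 
    p=np.stack([(u-m['cx'])/m['fx']*d,-(v-m['cy'])/m['fy']*d,-d],-1)
    return R.from_quat(m['attitude']).apply(p.reshape(-1,3)).reshape(p.shape)+m['origin']
def blobs(mask,amin):
    c,_=cv2.findContours(mask.astype(np.uint8),cv2.RETR_EXTERNAL,cv2.CHAIN_APPROX_NONE)
    return [k for k in c if cv2.contourArea(k)>=amin]
E
python3 - <<'E'
from h import *
for n in("top","scene"):
    im=cv2.imread(f"pics/{n}0.png"); d=np.load(f"pics/{n}0.npy"); m=manip.camera_model(n); P=cloud(m,d)
    hsv=cv2.cvtColor(im,cv2.COLOR_BGR2HSV)
    box=(P[...,0]>.2)&(P[...,0]<.75)&(P[...,1]>-.4)&(P[...,1]<.5)
    print(n,"table z",np.median(P[...,2][box&(hsv[...,1]<60)&(P[...,2]<.02)]))
    br=box&(hsv[...,1]>110)&(P[...,2]>.065)&(P[...,1]>.05)
    for k in blobs(br,15):
        q=np.zeros(br.shape,np.uint8);cv2.drawContours(q,[k],-1,1,-1);Z=P[q>0]
        top=Z[Z[:,2]>Z[:,2].max()-.006]
        print("  W",k.mean((0,1)),cv2.contourArea(k),"zmax",Z[:,2].max(),"top ctr",top.mean(0).round(4))
    we=(P[...,1]<.05)&box&(hsv[...,1]<70)&(P[...,2]>.015)&(P[...,2]<.045)
    for k in blobs(we,30):
        if len(k)<5: continue
        (c,ax,an)=cv2.fitEllipse(k); pts=ray(m,k[:,0],.024); 
        print("  well",np.round(c,1),np.round(ax,1),"->z.024",ray(m,c,.024).round(4),"extent",np.ptp(pts,axis=0).round(3))
E
```

```text
top table z 0.0007220430397245625
  W [249.8  229.72] 59.5 zmax 0.12459563261398543 top ctr [0.4634 0.1505 0.1205]
  W [214.20930233 215.23255814] 164.5 zmax 0.13036181894038967 top ctr [0.4994 0.2451 0.1262]
  W [259.875      189.39285714] 294.0 zmax 0.13381035302940658 top ctr [0.5722 0.1273 0.1296]
  well [342.1 210.5] [23.6 24.3] ->z.024 [[ 0.5276 -0.0961  0.024 ]] extent [0.065 0.067 0.   ]
  well [370.6 206. ] [18.5 19.3] ->z.024 [[ 0.5421 -0.1761  0.024 ]] extent [0.051 0.053 0.   ]
  well [412.6 199.4] [8.7 9.3] ->z.024 [[ 0.5629 -0.2943  0.024 ]] extent [0.026 0.025 0.   ]
  well [394.1 202.3] [13.7 14.4] ->z.024 [[ 0.5538 -0.2421  0.024 ]] extent [0.04 0.04 0.  ]
scene table z -0.0011913040237463424
  W [251.5862069  163.34482759] 221.0 zmax 0.856963523796302 top ctr [ 0.2571 -0.6634  0.857 ]
  W [301.03370787 155.75280899] 593.5 zmax 0.856963523796302 top ctr [ 0.2571 -0.6634  0.857 ]
  W [252.06666667 134.32      ] 355.5 zmax 0.12372202209840344 top ctr [0.497  0.2416 0.1214]
  W [294.34146341 125.90243902] 70.5 zmax 0.11481433740974412 top ctr [0.5959 0.2203 0.1119]
  well [392.8 321.8] [11.5 14.3] ->z.024 [[ 0.5618 -0.2962  0.024 ]] extent [0.025 0.026 0.   ]
  well [374.1 301.5] [17.2 20.9] ->z.024 [[ 0.5523 -0.2443  0.024 ]] extent [0.039 0.04  0.   ]
  well [352.1 277.4] [21.9 27.1] ->z.024 [[ 0.5405 -0.1784  0.024 ]] extent [0.053 0.053 0.   ]
  well [327.6 250.6] [25.4 32.8] ->z.024 [[ 0.5262 -0.099   0.024 ]] extent [0.067 0.067 0.   ]
  well [328.4 190.3] [ 7.7 12.4] ->z.024 [[0.6023 0.0529 0.024 ]] extent [0.033 0.026 0.   ]
```

```bash
python3 -m crank '[{"dp":[0,0,-0.0133],"delta_rot":[0,0,0.01775],"fingers":1},{"dp":[0,0,-0.0133],"delta_rot":[0,0,0.01775],"fingers":1},{"dp":[0,0,-0.0133],"delta_rot":[0,0,0.01775],"fingers":1},{"dp":[0,0,-0.0133],"delta_rot":[0,0,0.01775],"fingers":1},{"dp":[0,0,-0.0133],"delta_rot":[0,0,0.01775],"fingers":1},{"dp":[0,0,-0.0133],"delta_rot":[0,0,0.01775],"fingers":1},{"dp":[0,0,-0.0133],"delta_rot":[0,0,0.01775],"fingers":1},{"dp":[0,0,-0.0133],"delta_rot":[0,0,0.01775],"fingers":1},{"dp":[0,0,-0.0133],"delta_rot":[0,0,0.01775],"fingers":1}]'
python3 -m crank '[{"dp":[-0.0712,0.0317,0],"delta_rot":[0,0,0],"fingers":1},{"dp":[-0.0712,0.0317,0],"delta_rot":[0,0,0],"fingers":1},{"dp":[-0.0712,0.0317,0],"delta_rot":[0,0,0],"fingers":1},{"dp":[-0.0712,0.0317,0],"delta_rot":[0,0,0],"fingers":1},{"dp":[-0.0712,0.0317,0],"delta_rot":[0,0,0],"fingers":1},{"dp":[-0.0712,0.0317,0],"delta_rot":[0,0,0],"fingers":1},{"dp":[-0.0712,0.0317,0],"delta_rot":[0,0,0],"fingers":1},{"dp":[-0.0712,0.0317,0],"delta_rot":[0,0,0],"fingers":1},{"dp":[-0.0712,0.0317,0],"delta_rot":[0,0,0],"fingers":1},{"dp":[-0.0712,0.0317,0],"delta_rot":[0,0,0],"fingers":1},{"dp":[-0.0712,0.0317,0],"delta_rot":[0,0,0],"fingers":1},{"dp":[-0.0712,0.0317,0],"delta_rot":[0,0,0],"fingers":1}]'
python3 - <<'E'
from h import *
m=manip.camera_model("wrist");p,d=manip.snapshot("wrist");cv2.imwrite("pics/w1.png",p[:,:,::-1]);np.savez("pics/w1.npz",d=d,**m)
s=manip.sense();print(m,s['t'],s['tcp_pos'],s['tool_rot'],s['q'])
E
```

```text
t: 0.85
tcp_pos: [0.2384, 0.5773, 0.3635]
tool_rot: [0.645, 0.765, -0.001, 0.0]
force: [-0.5, 0.8, -0.3]
finger_gap: 0.999
gripper_force: 0.0
t: 1.85
tcp_pos: [0.5008, 0.1883, 0.3635]
tool_rot: [0.643, 0.766, -0.0, -0.0]
force: [0.1, -0.3, -0.5]
finger_gap: 1.001
gripper_force: 0.0
{'fx': 309.04813039611827, 'fy': 309.04813039611827, 'cx': 325.4948337221393, 'cy': 199.46310499753812, 'origin': array([0.48723643, 0.27022723, 0.43340601]), 'attitude': array([-0.164281  , -0.01468665,  0.08645704,  0.98250763])} 1.9 [0.50578799 0.18287207 0.36357325] [ 6.44331151e-01  7.64738621e-01 -5.29384064e-04  3.45380809e-03] [ 0.14155029  0.34042876  1.57821719 -0.00623869  1.21914074 -0.02680124]
```

View pics/w1.png

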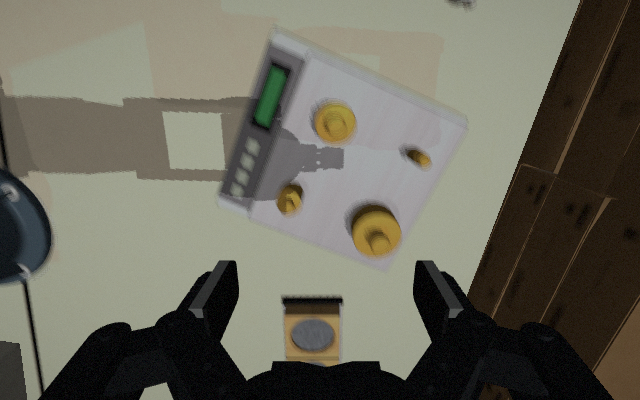

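The wrist picture is blurred by the residual motion. All four weights are in view at c (335,122), a (418,157), b (290,199) and d (376,233). I'll settle the arm and measure.

```bash
python3 -m crank '[{"dp":[0,0,0],"delta_rot":[0,0,0],"fingers":1},{"dp":[0,0,0],"delta_rot":[0,0,0],"fingers":1},{"dp":[0,0,0],"delta_rot":[0,0,0],"fingers":1},{"dp":[0,0,0],"delta_rot":[0,0,0],"fingers":1}]'
cat >> h.py <<'E'
def yaw(s): 
    y=R.from_quat(s['tool_rot']).apply([0,1,0]); return np.arctan2(y[1],y[0])
def weights(m,p,d,zb=.062,ylim=.05):
    P=cloud(m,d);hsv=cv2.cvtColor(p,cv2.COLOR_RGB2HSV)
    br=(hsv[...,1]>120)&(hsv[...,0]>12)&(hsv[...,0]<35)&(P[...,2]>zb+.006)&(P[...,2]<.2)&(P[...,1]>ylim)&(P[...,0]>.38)&(P[...,0]<.68)
    for k in blobs(br,40):
        q=np.zeros(br.shape,np.uint8);cv2.drawContours(q,[k],-1,1,-1);q&=br;Z=P[q>0]
        cx=Z[:,:2].mean(0); hmax=np.percentile(Z[:,2],98)-zb
        n=min(H,key=lambda n:np.hypot(*(cx-np.array(dict(a=(.596,.22),b=(.463,.15),c=(.499,.245),d=(.572,.127))[n]))))
        D,h,T=H[n]
        body=Z[abs(Z[:,2]-zb-h)<.005]; kn=Z[Z[:,2]>zb+T-.006]
        c,r=cv2.minEnclosingCircle(body[:,:2].astype(np.float32)*1000) if len(body)>4 else ((0,0),0)
        print(n,"px",k.mean((0,1)).round(),"h",hmax.round(4),"want",T,"disc",np.round(c,1),"dia",round(2*r,1),"want",D*1e3,"knob",(kn.mean(0)*1000).round(1) if len(kn) else None,len(kn))
def look(name,n):
    m=manip.camera_model(n);p,d=manip.snapshot(n);cv2.imwrite(f"pics/{name}.png",p[:,:,::-1]);return m,p,d
E
python3 - <<'E'
from h import *
m,p,d=look("w2","wrist");s=manip.sense();print(s['tcp_pos'],np.degrees(yaw(s)));weights(m,p,d)
hsv=cv2.cvtColor(p,cv2.COLOR_RGB2HSV);P=cloud(m,d)
for n in("top","scene"): m,p,d=look(n+"1",n);print(n);weights(m,p,d)
E
```

```text
t: 2.23
tcp_pos: [0.4994, 0.1913, 0.3636]
tool_rot: [0.642, 0.767, -0.0, -0.0]
force: [0.1, 0.2, -0.4]
finger_gap: 1.003
gripper_force: 0.0
[0.49943349 0.19138925 0.36368317] 10.169143922804686
d px [374. 230.] h 0.0667 want 0.066 disc [572.2 127.6] dia 58.2 want 58.0 knob [571.5 128.9 127.4] 322
b px [289. 198.] h 0.0588 want 0.058 disc [463.4 150.9] dia 29.2 want 30.0 knob [463.7 151.5 119.2] 187
a px [418. 157.] h 0.0533 want 0.052 disc [598.2 225.7] dia 14.3 want 16.0 knob [598.1 225.6 113.3] 140
c px [334. 122.] h 0.0627 want 0.062 disc [500.2 245.8] dia 43.4 want 44.0 knob [500.1 245.9 123.5] 317
top
d px [258. 189.] h 0.0676 want 0.066 disc [568.  128.2] dia 50.4 want 58.0 knob [573.3 127.8 127.3] 26
scene
b px [251. 163.] h 0.0578 want 0.058 disc [461.6 147. ] dia 30.6 want 30.0 knob [460.4 145.5 117.7] 31
d px [301. 156.] h 0.0659 want 0.066 disc [568.5 125.1] dia 59.0 want 58.0 knob [569.  122.4 126.3] 56
c px [252. 134.] h 0.0607 want 0.062 disc [496.7 242.3] dia 44.2 want 44.0 knob [497.4 241.  121.4] 38
a px [294. 125.] h 0.0512 want 0.052 disc [596.2 221.4] dia 12.6 want 16.0 knob [595.8 220.6 111.6] 18
```

```bash
python3 -m crank '[{"dp":[-0.0251,0.0201,0.03],"delta_rot":[0,0,0],"fingers":1},{"dp":[-0.0251,0.0201,0.03],"delta_rot":[0,0,0],"fingers":1},{"dp":[-0.0251,0.0201,0.03],"delta_rot":[0,0,0],"fingers":1},{"dp":[-0.0251,0.0201,0.03],"delta_rot":[0,0,0],"fingers":1},{"dp":[-0.0251,0.0201,0.03],"delta_rot":[0,0,0],"fingers":1},{"dp":[-0.0251,0.0201,0.03],"delta_rot":[0,0,0],"fingers":1},{"dp":[0,0,0],"delta_rot":[0,0,0],"fingers":1},{"dp":[0,0,0],"delta_rot":[0,0,0],"fingers":1},{"dp":[0,0,0],"delta_rot":[0,0,0],"fingers":1}]'
```

```text
t: 3.13
tcp_pos: [0.5724, 0.1274, 0.2742]
tool_rot: [0.642, 0.767, 0.0, -0.0]
force: [0.5, 0.3, 0.6]
finger_gap: 1.0
gripper_force: 0.0
```

```bash
python3 -m crank '[{"dp":[0,0,0.0517],"delta_rot":[0,0,0],"fingers":1},{"dp":[0,0,0.0517],"delta_rot":[0,0,0],"fingers":1},{"dp":[0,0,0.0517],"delta_rot":[0,0,0],"fingers":1},{"dp":[0,0,0.0517],"delta_rot":[0,0,0],"fingers":1},{"dp":[0,0,0.0517],"delta_rot":[0,0,0],"fingers":1},{"dp":[0,0,0],"delta_rot":[0,0,0],"fingers":1},{"dp":[0,0,0],"delta_rot":[0,0,0],"fingers":1}]' && python3 -m crank '[{"dp":[0,0,0],"delta_rot":[0,0,0],"fingers":-1},{"dp":[0,0,0],"delta_rot":[0,0,0],"fingers":-1},{"dp":[0,0,0],"delta_rot":[0,0,0],"fingers":-1},{"dp":[0,0,0],"delta_rot":[0,0,0],"fingers":-1},{"dp":[0,0,0],"delta_rot":[0,0,0],"fingers":-1},{"dp":[0,0,0],"delta_rot":[0,0,0],"fingers":-1},{"dp":[0,0,0],"delta_rot":[0,0,0],"fingers":-1},{"dp":[0,0,0],"delta_rot":[0,0,0],"fingers":-1}]' 80
```

```text
t: 3.72
tcp_pos: [0.5721, 0.1274, 0.1447]
tool_rot: [0.642, 0.767, -0.001, -0.001]
force: [0.9, -0.1, -0.8]
finger_gap: 1.0
gripper_force: 0.0
t: 4.38
tcp_pos: [0.5728, 0.1267, 0.1472]
tool_rot: [0.642, 0.766, 0.0, 0.0]
force: [-3.1, 1.5, 8.5]
finger_gap: 0.649
gripper_force: 87.1
```

```bash
python3 -m crank '[{"dp":[0,0,-0.02],"delta_rot":[0,0,0],"fingers":-1},{"dp":[0,0,-0.04],"delta_rot":[0,0,0],"fingers":-1},{"dp":[0,0,-0.06],"delta_rot":[0,0,0],"fingers":-1},{"dp":[0,0,-0.06],"delta_rot":[0,0,0],"fingers":-1},{"dp":[0,0,-0.06],"delta_rot":[0,0,0],"fingers":-1},{"dp":[0,0,-0.06],"delta_rot":[0,0,0],"fingers":-1},{"dp":[0,0,-0.03],"delta_rot":[0,0,0],"fingers":-1},{"dp":[0,0,0],"delta_rot":[0,0,0],"fingers":-1}]' && python3 -m crank '[{"dp":[-0.03,-0.01,0],"delta_rot":[0,0,0],"fingers":-1},{"dp":[-0.06,-0.02,0],"delta_rot":[0,0,0],"fingers":-1},{"dp":[-0.06,-0.02,0],"delta_rot":[0,0,0],"fingers":-1},{"dp":[-0.06,-0.02,0],"delta_rot":[0,0,0],"fingers":-1},{"dp":[-0.06,-0.02,0],"delta_rot":[0,0,0],"fingers":-1},{"dp":[-0.06,-0.02,0],"delta_rot":[0,0,0],"fingers":-1},{"dp":[-0.06,-0.02,0],"delta_rot":[0,0,0],"fingers":-1},{"dp":[-0.06,-0.02,0],"delta_rot":[0,0,0],"fingers":-1},{"dp":[-0.06,-0.02,0],"delta_rot":[0,0,0],"fingers":-1},{"dp":[-0.06,-0.02,0],"delta_rot":[0,0,0],"fingers":-1},{"dp":[-0.06,-0.02,0],"delta_rot":[0,0,0],"fingers":-1},{"dp":[-0.06,-0.02,0],"delta_rot":[0,0,0],"fingers":-1}]' && python3 -m crank '[{"dp":[-0.06,-0.015,0],"delta_rot":[0,0,0],"fingers":-1},{"dp":[-0.06,-0.015,0],"delta_rot":[0,0,0],"fingers":-1},{"dp":[-0.06,-0.01,0],"delta_rot":[0,0,0],"fingers":-1},{"dp":[-0.03,0,0],"delta_rot":[0,0,0],"fingers":-1},{"dp":[0,0,0],"delta_rot":[0,0,0],"fingers":-1},{"dp":[0,0,0],"delta_rot":[0,0,0],"fingers":-1},{"dp":[0,0,0],"delta_rot":[0,0,0],"fingers":-1},{"dp":[0,0,0],"delta_rot":[0,0,0],"fingers":-1}]'
cat >> h.py <<'E'
def wells(m,p,d):
    P=cloud(m,d);hsv=cv2.cvtColor(p,cv2.COLOR_RGB2HSV)
    we=(hsv[...,1]<70)&(P[...,2]>.018)&(P[...,2]<.031)&(P[...,1]<.0)&(P[...,0]>.45)&(P[...,0]<.65)
    we=cv2.morphologyEx(we.astype(np.uint8),cv2.MORPH_OPEN,np.ones((3,3)))
    for k in blobs(we,100):
        c,ax,an=cv2.fitEllipse(k);g=ray(m,k[:,0],.024)[:,:2].astype(np.float32)*1000
        e,r=cv2.minEnclosingCircle(g);print("well px",np.round(c),"ell@.024",(ray(m,c,.024)[0]*1000).round(1),"circ",np.round(e,1),"dia",round(2*r,1),"ext",np.ptp(g,axis=0).round(1))
    bl=P[(hsv[...,1]>90)&(hsv[...,0]>8)&(hsv[...,0]<30)&(P[...,2]>.026)&(P[...,2]<.04)&(P[...,0]<.65)&(P[...,1]<0)]
    print("block top z",np.median(bl[:,2]))
    c,sz,an=cv2.minAreaRect(bl[:,:2].astype(np.float32)*1000);print("blocks",np.round(c,1),np.round(sz,1),an)
E
python3 - <<'E'
from h import *
m,p,d=look("w3","wrist");s=manip.sense();print(s['tcp_pos'],np.degrees(yaw(s)));wells(m,p,d)
E
```

```text
t: 5.05
tcp_pos: [0.5745, 0.1267, 0.3143]
tool_rot: [0.642, 0.766, 0.003, 0.004]
force: [1.0, 0.3, -6.7]
finger_gap: 0.65
gripper_force: 87.5
t: 6.05
tcp_pos: [0.5182, -0.234, 0.3076]
tool_rot: [0.643, 0.766, -0.0, -0.002]
force: [0.6, 0.3, -7.2]
finger_gap: 0.65
gripper_force: 87.3
t: 6.72
tcp_pos: [0.5179, -0.3385, 0.3084]
tool_rot: [0.642, 0.767, 0.0, -0.002]
force: [-0.3, 0.2, -7.0]
finger_gap: 0.647
gripper_force: 87.2
[ 0.5180963  -0.338604    0.30875223] 10.109623873656753
well px [371. 139.] ell@.024 [ 563.5 -295.5   24. ] circ [ 563.7 -295.8] dia 27.0 ext [25.9 26.3]
well px [374.  89.] ell@.024 [ 554.3 -242.8   24. ] circ [ 554.3 -243.3] dia 40.7 ext [39.8 40.3]
well px [377.  22.] ell@.024 [ 542.9 -179.6   24. ] circ [ 542.6 -177.4] dia 54.6 ext [54.1 47.4]
block top z 0.031862380797241185
blocks [ 381.7 -347.5] [531.1 359.8] 60.977989196777344
```

View pics/w3.png

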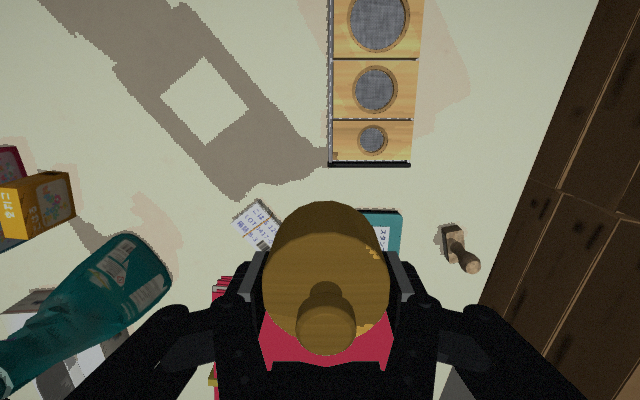

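The picture shows weight d held at (325,270), with wells a (371,139), b (374,89) and c (377,22) clear in front. The 53/67 mm spacings check out, so well d extrapolates to (0.528, -0.097).

```bash
python3 -m crank '[{"dp":[0.03,0.0067,0],"delta_rot":[0,0,0],"fingers":-1},{"dp":[0.06,0.0134,0],"delta_rot":[0,0,0],"fingers":-1},{"dp":[0.06,0.0134,0],"delta_rot":[0,0,0],"fingers":-1},{"dp":[0.06,0.0134,0],"delta_rot":[0,0,0],"fingers":-1},{"dp":[0.06,0.0134,0],"delta_rot":[0,0,0],"fingers":-1},{"dp":[0.06,0.0134,0],"delta_rot":[0,0,0],"fingers":-1},{"dp":[0.06,0.0134,0],"delta_rot":[0,0,0],"fingers":-1},{"dp":[0.06,0.0134,0],"delta_rot":[0,0,0],"fingers":-1},{"dp":[0.02,0.0045,0],"delta_rot":[0,0,0],"fingers":-1},{"dp":[0,0,0.04],"delta_rot":[0,0,0],"fingers":-1},{"dp":[0,0,0.06],"delta_rot":[0,0,0],"fingers":-1},{"dp":[0,0,0.06],"delta_rot":[0,0,0],"fingers":-1}]' && python3 -m crank '[{"dp":[0,0,0.06],"delta_rot":[0,0,0],"fingers":-1},{"dp":[0,0,0.06],"delta_rot":[0,0,0],"fingers":-1},{"dp":[0,0,0.02],"delta_rot":[0,0,0],"fingers":-1},{"dp":[0,0,0],"delta_rot":[0,0,0],"fingers":-1},{"dp":[0,0,0],"delta_rot":[0,0,0],"fingers":-1},{"dp":[0,0,0],"delta_rot":[0,0,0],"fingers":-1}]'
```

```text
t: 7.77
tcp_pos: [0.53, -0.0982, 0.2305]
tool_rot: [0.642, 0.767, 0.001, 0.002]
force: [0.0, -0.5, -7.6]
finger_gap: 0.655
gripper_force: 87.4
t: 8.27
tcp_pos: [0.5306, -0.0999, 0.1613]
tool_rot: [0.642, 0.766, 0.001, 0.002]
force: [0.0, -0.0, -6.5]
finger_gap: 0.647
gripper_force: 88.6
```

```bash
python3 -m crank '[{"dp":[0.0048,-0.004,0.02],"delta_rot":[0,0,0],"fingers":-1},{"dp":[0,0,0.02],"delta_rot":[0,0,0],"fingers":-1},{"dp":[0,0,0.02],"delta_rot":[0,0,0],"fingers":-1},{"dp":[0,0,0.015],"delta_rot":[0,0,0],"fingers":-1},{"dp":[0,0,0.01],"delta_rot":[0,0,0],"fingers":-1},{"dp":[0,0,0.01],"delta_rot":[0,0,0],"fingers":-1},{"dp":[0,0,0],"delta_rot":[0,0,0],"fingers":-1},{"dp":[0,0,0],"delta_rot":[0,0,0],"fingers":-1}]'
```

```text
t: 8.93
tcp_pos: [0.5268, -0.0976, 0.1117]
tool_rot: [0.643, 0.766, -0.0, -0.0]
force: [-0.6, -0.4, -8.1]
finger_gap: 0.65
gripper_force: 88.6
```

```bash
python3 -m crank '[{"dp":[0.001,0.002,0.002],"delta_rot":[0,0,0],"fingers":-1},{"dp":[0,0,0.002],"delta_rot":[0,0,0],"fingers":-1},{"dp":[0,0,0],"delta_rot":[0,0,0],"fingers":-1},{"dp":[0,0,0],"delta_rot":[0,0,0],"fingers":-1}]' && python3 -m crank '[{"dp":[0,0,0],"delta_rot":[0,0,0],"fingers":0.4},{"dp":[0,0,0],"delta_rot":[0,0,0],"fingers":0.6},{"dp":[0,0,0],"delta_rot":[0,0,0],"fingers":1},{"dp":[0,0,0],"delta_rot":[0,0,0],"fingers":1},{"dp":[0,0,0],"delta_rot":[0,0,0],"fingers":1},{"dp":[0,0,0],"delta_rot":[0,0,0],"fingers":1}]'
```

```text
t: 9.27
tcp_pos: [0.5278, -0.0969, 0.1102]
tool_rot: [0.642, 0.766, 0.0, 0.0]
force: [-0.5, -0.2, -7.6]
finger_gap: 0.648
gripper_force: 88.7
t: 9.77
tcp_pos: [0.5279, -0.097, 0.1103]
tool_rot: [0.643, 0.766, 0.0, 0.0]
force: [0.7, 1.2, 0.4]
finger_gap: 1.0
gripper_force: 0.0
```

```bash
python3 -m crank '[{"dp":[0,0,-0.05],"delta_rot":[0,0,0],"fingers":1},{"dp":[0,0,-0.075],"delta_rot":[0,0,0],"fingers":1},{"dp":[0,0,-0.075],"delta_rot":[0,0,0],"fingers":1},{"dp":[0,0,-0.075],"delta_rot":[0,0,0],"fingers":1},{"dp":[0,0,-0.075],"delta_rot":[0,0,0],"fingers":1}]' && python3 -m crank '[{"dp":[0.076,0.0073,0],"delta_rot":[0,0,0],"fingers":1},{"dp":[0.076,0.0073,0],"delta_rot":[0,0,0],"fingers":1},{"dp":[0.076,0.0073,0],"delta_rot":[0,0,0],"fingers":1},{"dp":[0.076,0.0073,0],"delta_rot":[0,0,0],"fingers":1},{"dp":[0.076,0.0073,0],"delta_rot":[0,0,0],"fingers":1},{"dp":[0.076,0.0073,0],"delta_rot":[0,0,0],"fingers":1},{"dp":[0.076,0.0073,0],"delta_rot":[0,0,0],"fingers":1},{"dp":[0.076,0.0073,0],"delta_rot":[0,0,0],"fingers":1},{"dp":[0.076,0.0073,0],"delta_rot":[0,0,0],"fingers":1},{"dp":[0,0,0],"delta_rot":[0,0,0],"fingers":1},{"dp":[0,0,0],"delta_rot":[0,0,0],"fingers":1},{"dp":[0,0,0],"delta_rot":[0,0,0],"fingers":1}]'
python3 - <<'E'
from h import *
m,p,d=look("s2","scene");P=cloud(m,d);s=manip.sense();print(s['tcp_pos'])
hsv=cv2.cvtColor(p,cv2.COLOR_RGB2HSV)
q=P[(hsv[...,1]>100)&(P[...,2]>.04)&(P[...,2]<.12)&(P[...,1]<-.04)&(P[...,0]>.45)&(P[...,0]<.62)&(P[...,1]>-.35)]
print(q.max(0),q[q[:,2]>.081].mean(0)); b=q[abs(q[:,2]-.065)<.004];print(cv2.minEnclosingCircle(b[:,:2].astype(np.float32)*1000))
E
```

```text
t: 10.18
tcp_pos: [0.5272, -0.0967, 0.2867]
tool_rot: [0.643, 0.766, -0.0, -0.0]
force: [0.2, -0.0, -0.1]
finger_gap: 1.002
gripper_force: 0.0
t: 11.18
tcp_pos: [0.5, 0.2454, 0.2848]
tool_rot: [0.642, 0.767, -0.0, 0.0]
force: [-0.1, 0.3, 0.2]
finger_gap: 1.003
gripper_force: 0.0
[0.50026768 0.24475658 0.28487438]
[ 0.55412878 -0.07129552  0.09148211] [ 0.52570982 -0.10035082  0.08753984]
((526.509033203125, -98.8620834350586), 28.757963180541992)
```

View pics/s2.png

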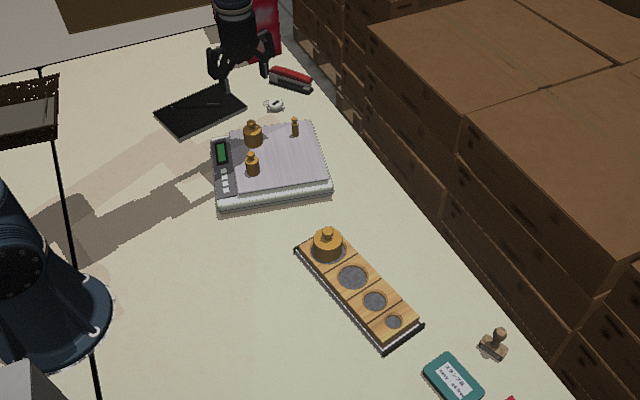

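Weight d sits centred in its well at (326,245), with its knob top at about 0.091 m as expected. Next is c.

```bash
python3 -m crank '[{"dp":[0.002,0,0.056],"delta_rot":[0,0,0],"fingers":1},{"dp":[0,0,0.056],"delta_rot":[0,0,0],"fingers":1},{"dp":[0,0,0.056],"delta_rot":[0,0,0],"fingers":1},{"dp":[0,0,0.056],"delta_rot":[0,0,0],"fingers":1},{"dp":[0,0,0.056],"delta_rot":[0,0,0],"fingers":1},{"dp":[0,0,0],"delta_rot":[0,0,0],"fingers":1},{"dp":[0,0,0],"delta_rot":[0,0,0],"fingers":1}]' && python3 -m crank '[{"dp":[0,0,0],"delta_rot":[0,0,0],"fingers":-1},{"dp":[0,0,0],"delta_rot":[0,0,0],"fingers":-1},{"dp":[0,0,0],"delta_rot":[0,0,0],"fingers":-1},{"dp":[0,0,0],"delta_rot":[0,0,0],"fingers":-1},{"dp":[0,0,0],"delta_rot":[0,0,0],"fingers":-1},{"dp":[0,0,0],"delta_rot":[0,0,0],"fingers":-1},{"dp":[0,0,0],"delta_rot":[0,0,0],"fingers":-1},{"dp":[0,0,0],"delta_rot":[0,0,0],"fingers":-1},{"dp":[0,0,0],"delta_rot":[0,0,0],"fingers":-1}]' 80
```

```text
t: 11.82
tcp_pos: [0.4999, 0.2449, 0.144]
tool_rot: [0.643, 0.765, -0.002, -0.001]
force: [0.4, 0.5, 0.3]
finger_gap: 1.0
gripper_force: 0.0
t: 12.57
tcp_pos: [0.5006, 0.2467, 0.1472]
tool_rot: [0.642, 0.766, 0.001, 0.001]
force: [-1.0, -0.5, 7.2]
finger_gap: 0.487
gripper_force: 81.9
```

```bash
python3 -m crank '[{"dp":[0,0,-0.02],"delta_rot":[0,0,0],"fingers":-1},{"dp":[0,0,-0.04],"delta_rot":[0,0,0],"fingers":-1},{"dp":[0,0,-0.06],"delta_rot":[0,0,0],"fingers":-1},{"dp":[0,0,-0.06],"delta_rot":[0,0,0],"fingers":-1},{"dp":[0,0,-0.06],"delta_rot":[0,0,0],"fingers":-1},{"dp":[0,0,-0.04],"delta_rot":[0,0,0],"fingers":-1}]' && python3 -m crank '[{"dp":[-0.03,-0.0023,0],"delta_rot":[0,0,0],"fingers":-1},{"dp":[-0.06,-0.0047,0],"delta_rot":[0,0,0],"fingers":-1},{"dp":[-0.06,-0.0047,0],"delta_rot":[0,0,0],"fingers":-1},{"dp":[-0.06,-0.0047,0],"delta_rot":[0,0,0],"fingers":-1},{"dp":[-0.06,-0.0047,0],"delta_rot":[0,0,0],"fingers":-1},{"dp":[-0.06,-0.0047,0],"delta_rot":[0,0,0],"fingers":-1},{"dp":[-0.06,-0.0047,0],"delta_rot":[0,0,0],"fingers":-1},{"dp":[-0.06,-0.0047,0],"delta_rot":[0,0,0],"fingers":-1},{"dp":[-0.06,-0.0047,0],"delta_rot":[0,0,0],"fingers":-1},{"dp":[-0.06,-0.0047,0],"delta_rot":[0,0,0],"fingers":-1},{"dp":[-0.06,-0.0047,0],"delta_rot":[0,0,0],"fingers":-1},{"dp":[-0.06,-0.0047,0],"delta_rot":[0,0,0],"fingers":-1}]' && python3 -m crank '[{"dp":[-0.06,-0.0047,0],"delta_rot":[0,0,0],"fingers":-1},{"dp":[-0.06,-0.0047,0],"delta_rot":[0,0,0],"fingers":-1},{"dp":[-0.039,-0.0034,0],"delta_rot":[0,0,0],"fingers":-1},{"dp":[0,0,0.04],"delta_rot":[0,0,0],"fingers":-1},{"dp":[0,0,0.06],"delta_rot":[0,0,0],"fingers":-1},{"dp":[0,0,0.06],"delta_rot":[0,0,0],"fingers":-1},{"dp":[0,0,0.04],"delta_rot":[0,0,0],"fingers":-1},{"dp":[0,0,0],"delta_rot":[0,0,0],"fingers":-1},{"dp":[0,0,0],"delta_rot":[0,0,0],"fingers":-1},{"dp":[0,0,0],"delta_rot":[0,0,0],"fingers":-1}]'
```

```text
t: 13.07
tcp_pos: [0.5004, 0.2469, 0.2884]
tool_rot: [0.642, 0.766, 0.002, 0.001]
force: [1.6, 0.6, -4.7]
finger_gap: 0.486
gripper_force: 82.1
t: 14.07
tcp_pos: [0.5331, -0.099, 0.2854]
tool_rot: [0.642, 0.766, -0.0, -0.0]
force: [0.7, 0.4, -3.6]
finger_gap: 0.489
gripper_force: 82.0
t: 14.9
tcp_pos: [0.5421, -0.1775, 0.1864]
tool_rot: [0.642, 0.766, 0.0, 0.001]
force: [0.5, 0.2, -4.4]
finger_gap: 0.486
gripper_force: 82.4
```

```bash
python3 -m crank '[{"dp":[0.0015,0,0.03],"delta_rot":[0,0,0],"fingers":-1},{"dp":[0,0,0.03],"delta_rot":[0,0,0],"fingers":-1},{"dp":[0,0,0.03],"delta_rot":[0,0,0],"fingers":-1},{"dp":[0,0,0.02],"delta_rot":[0,0,0],"fingers":-1},{"dp":[0,0,0.016],"delta_rot":[0,0,0],"fingers":-1},{"dp":[0,0,0.01],"delta_rot":[0,0,0],"fingers":-1},{"dp":[0,0,0.01],"delta_rot":[0,0,0],"fingers":-1},{"dp":[0,0,0.006],"delta_rot":[0,0,0],"fingers":-1},{"dp":[0,0,0],"delta_rot":[0,0,0],"fingers":-1},{"dp":[0,0,0],"delta_rot":[0,0,0],"fingers":-1}]'
```

```text
t: 15.73
tcp_pos: [0.5415, -0.1767, 0.1094]
tool_rot: [0.643, 0.766, 0.0, 0.0]
force: [-0.1, -0.2, -3.9]
finger_gap: 0.491
gripper_force: 82.6
```

```bash
python3 -m crank '[{"dp":[0,0.002,0.001],"delta_rot":[0,0,0],"fingers":-1},{"dp":[0,0,0],"delta_rot":[0,0,0],"fingers":0.1},{"dp":[0,0,0],"delta_rot":[0,0,0],"fingers":0.4},{"dp":[0,0,0],"delta_rot":[0,0,0],"fingers":1},{"dp":[0,0,0],"delta_rot":[0,0,0],"fingers":1},{"dp":[0,0,0],"delta_rot":[0,0,0],"fingers":1},{"dp":[0,0,0],"delta_rot":[0,0,0],"fingers":1},{"dp":[0,0,-0.05],"delta_rot":[0,0,0],"fingers":1},{"dp":[0,0,-0.076],"delta_rot":[0,0,0],"fingers":1},{"dp":[0,0,-0.076],"delta_rot":[0,0,0],"fingers":1},{"dp":[0,0,-0.076],"delta_rot":[0,0,0],"fingers":1},{"dp":[0,0,-0.076],"delta_rot":[0,0,0],"fingers":1}]' && python3 -m crank '[{"dp":[0.0748,-0.0043,0],"delta_rot":[0,0,0],"fingers":1},{"dp":[0.0748,-0.0043,0],"delta_rot":[0,0,0],"fingers":1},{"dp":[0.0748,-0.0043,0],"delta_rot":[0,0,0],"fingers":1},{"dp":[0.0748,-0.0043,0],"delta_rot":[0,0,0],"fingers":1},{"dp":[0.0748,-0.0043,0],"delta_rot":[0,0,0],"fingers":1},{"dp":[0.0748,-0.0043,0],"delta_rot":[0,0,0],"fingers":1},{"dp":[0.0748,-0.0043,0],"delta_rot":[0,0,0],"fingers":1},{"dp":[0.0748,-0.0043,0],"delta_rot":[0,0,0],"fingers":1},{"dp":[0.0748,-0.0043,0],"delta_rot":[0,0,0],"fingers":1},{"dp":[0,0,0],"delta_rot":[0,0,0],"fingers":1},{"dp":[0,0,0],"delta_rot":[0,0,0],"fingers":1},{"dp":[0,0,0],"delta_rot":[0,0,0],"fingers":1}]'
cat >> h.py <<'E'
def placed():
    m,p,d=look(f"s_{manip.sense()['t']:.1f}","scene");P=cloud(m,d);hsv=cv2.cvtColor(p,cv2.COLOR_RGB2HSV)
    br=(hsv[...,1]>100)&(P[...,2]>.038)&(P[...,2]<.12)&(P[...,1]<-.04)&(P[...,0]>.45)&(P[...,0]<.62)&(P[...,1]>-.35)
    for k in blobs(br,20):
        q=np.zeros(br.shape,np.uint8);cv2.drawContours(q,[k],-1,1,-1);Z=P[(q>0)&br]; c=Z[:,:2].mean(0)
        n=min(H,key=lambda n:np.hypot(*(c-W[n]))); b=Z[abs(Z[:,2]-.024-H[n][1])<.004]
        e,r=cv2.minEnclosingCircle(b[:,:2].astype(np.float32)*1000)
        print(n,"top",Z[:,2].max().round(4),"want",.024+H[n][2],"disc",np.round(e,1),"dia",round(2*r,1),"scene well",W[n]*1000)
W={k:np.array(v) for k,v in dict(a=(.5618,-.2962),b=(.5523,-.2443),c=(.5405,-.1784),d=(.5262,-.099)).items()}
E
python3 -c "
from h import *
placed();print(manip.sense()['tcp_pos']);m,p,d=look('w4','wrist');weights(m,p,d)"
```

```text
t: 16.73
tcp_pos: [0.5418, -0.1761, 0.2871]
tool_rot: [0.643, 0.766, -0.0, -0.0]
force: [0.7, -0.7, -0.3]
finger_gap: 1.004
gripper_force: 0.0
t: 17.73
tcp_pos: [0.4645, 0.1517, 0.2856]
tool_rot: [0.642, 0.767, -0.0, 0.0]
force: [0.3, -0.0, 0.2]
finger_gap: 1.003
gripper_force: 0.0
c top 0.089 want 0.086 disc [ 541.4 -178.5] dia 44.9 scene well [ 540.5 -178.4]
d top 0.0917 want 0.09 disc [527.  -98.7] dia 58.8 scene well [526.2 -99. ]
[0.46476944 0.15108088 0.28552742]
b px [322. 190.] h 0.0587 want 0.058 disc [463.2 150.5] dia 29.3 want 30.0 knob [463.1 151.3 119.3] 332
a px [496. 135.] h 0.0529 want 0.052 disc [598.1 225. ] dia 15.2 want 16.0 knob [597.6 225.1 113.1] 285
```

```bash
python3 -m crank '[{"dp":[0,-0.003,0.056],"delta_rot":[0,0,0],"fingers":1},{"dp":[0,0,0.056],"delta_rot":[0,0,0],"fingers":1},{"dp":[0,0,0.056],"delta_rot":[0,0,0],"fingers":1},{"dp":[0,0,0.056],"delta_rot":[0,0,0],"fingers":1},{"dp":[0,0,0.056],"delta_rot":[0,0,0],"fingers":1},{"dp":[0,0,0],"delta_rot":[0,0,0],"fingers":1},{"dp":[0,0,0],"delta_rot":[0,0,0],"fingers":1}]' && python3 -m crank '[{"dp":[0,0,0],"delta_rot":[0,0,0],"fingers":-1},{"dp":[0,0,0],"delta_rot":[0,0,0],"fingers":-1},{"dp":[0,0,0],"delta_rot":[0,0,0],"fingers":-1},{"dp":[0,0,0],"delta_rot":[0,0,0],"fingers":-1},{"dp":[0,0,0],"delta_rot":[0,0,0],"fingers":-1},{"dp":[0,0,0],"delta_rot":[0,0,0],"fingers":-1},{"dp":[0,0,0],"delta_rot":[0,0,0],"fingers":-1},{"dp":[0,0,0],"delta_rot":[0,0,0],"fingers":-1},{"dp":[0,0,0],"delta_rot":[0,0,0],"fingers":-1},{"dp":[0,0,0],"delta_rot":[0,0,0],"fingers":-1},{"dp":[0,0,0],"delta_rot":[0,0,0],"fingers":-1}]' 60
```

```text
t: 18.42
tcp_pos: [0.4628, 0.1502, 0.1445]
tool_rot: [0.643, 0.765, -0.001, -0.001]
force: [0.4, 0.0, 1.5]
finger_gap: 0.999
gripper_force: 0.0
t: 19.33
tcp_pos: [0.4632, 0.1515, 0.1469]
tool_rot: [0.642, 0.766, 0.001, 0.001]
force: [-2.2, -0.8, 8.2]
finger_gap: 0.327
gripper_force: 58.9
```

```bash
python3 -m crank '[{"dp":[0,0,-0.02],"delta_rot":[0,0,0],"fingers":-1},{"dp":[0,0,-0.04],"delta_rot":[0,0,0],"fingers":-1},{"dp":[0,0,-0.06],"delta_rot":[0,0,0],"fingers":-1},{"dp":[0,0,-0.06],"delta_rot":[0,0,0],"fingers":-1},{"dp":[0,0,-0.06],"delta_rot":[0,0,0],"fingers":-1},{"dp":[0,0,-0.04],"delta_rot":[0,0,0],"fingers":-1}]' && python3 -m crank '[{"dp":[-0.03,0.0015,0],"delta_rot":[0,0,0],"fingers":-1},{"dp":[-0.06,0.003,0],"delta_rot":[0,0,0],"fingers":-1},{"dp":[-0.06,0.003,0],"delta_rot":[0,0,0],"fingers":-1},{"dp":[-0.06,0.003,0],"delta_rot":[0,0,0],"fingers":-1},{"dp":[-0.06,0.003,0],"delta_rot":[0,0,0],"fingers":-1},{"dp":[-0.06,0.003,0],"delta_rot":[0,0,0],"fingers":-1},{"dp":[-0.06,0.003,0],"delta_rot":[0,0,0],"fingers":-1},{"dp":[-0.06,0.003,0],"delta_rot":[0,0,0],"fingers":-1},{"dp":[-0.06,0.003,0],"delta_rot":[0,0,0],"fingers":-1},{"dp":[-0.06,0.003,0],"delta_rot":[0,0,0],"fingers":-1},{"dp":[-0.06,0.003,0],"delta_rot":[0,0,0],"fingers":-1},{"dp":[-0.06,0.003,0],"delta_rot":[0,0,0],"fingers":-1}]' && python3 -m crank '[{"dp":[-0.06,0.003,0],"delta_rot":[0,0,0],"fingers":-1},{"dp":[-0.0586,0.0028,0],"delta_rot":[0,0,0],"fingers":-1},{"dp":[0,0,0.04],"delta_rot":[0,0,0],"fingers":-1},{"dp":[0,0,0.06],"delta_rot":[0,0,0],"fingers":-1},{"dp":[0,0,0.06],"delta_rot":[0,0,0],"fingers":-1},{"dp":[0,0,0.04],"delta_rot":[0,0,0],"fingers":-1},{"dp":[0,0,0],"delta_rot":[0,0,0],"fingers":-1},{"dp":[0,0,0],"delta_rot":[0,0,0],"fingers":-1},{"dp":[0,0,0],"delta_rot":[0,0,0],"fingers":-1}]'
```

```text
t: 19.83
tcp_pos: [0.4632, 0.1517, 0.2888]
tool_rot: [0.642, 0.766, 0.001, 0.001]
force: [0.9, -0.5, -2.7]
finger_gap: 0.332
gripper_force: 59.6
t: 20.83
tcp_pos: [0.5397, -0.1863, 0.286]
tool_rot: [0.643, 0.766, 0.0, -0.0]
force: [0.9, -0.5, -1.8]
finger_gap: 0.332
gripper_force: 59.6
t: 21.58
tcp_pos: [0.554, -0.2434, 0.187]
tool_rot: [0.642, 0.766, 0.0, 0.001]
force: [1.3, 0.3, -0.8]
finger_gap: 0.33
gripper_force: 59.6
```

```bash
python3 -m crank '[{"dp":[0.001,0,0.03],"delta_rot":[0,0,0],"fingers":-1},{"dp":[0,0,0.03],"delta_rot":[0,0,0],"fingers":-1},{"dp":[0,0,0.03],"delta_rot":[0,0,0],"fingers":-1},{"dp":[0,0,0.02],"delta_rot":[0,0,0],"fingers":-1},{"dp":[0,0,0.017],"delta_rot":[0,0,0],"fingers":-1},{"dp":[0,0,0.01],"delta_rot":[0,0,0],"fingers":-1},{"dp":[0,0,0.01],"delta_rot":[0,0,0],"fingers":-1},{"dp":[0,0,0.007],"delta_rot":[0,0,0],"fingers":-1},{"dp":[0,0,0],"delta_rot":[0,0,0],"fingers":-1},{"dp":[0,0,0],"delta_rot":[0,0,0],"fingers":-1}]'
```

```text
t: 22.42
tcp_pos: [0.5536, -0.2429, 0.109]
tool_rot: [0.643, 0.766, 0.0, 0.001]
force: [0.1, -0.3, 0.3]
finger_gap: 0.33
gripper_force: 59.8
```

```bash
python3 -m crank '[{"dp":[0,0,0],"delta_rot":[0,0,0],"fingers":-0.2},{"dp":[0,0,0],"delta_rot":[0,0,0],"fingers":0.1},{"dp":[0,0,0],"delta_rot":[0,0,0],"fingers":1},{"dp":[0,0,0],"delta_rot":[0,0,0],"fingers":1},{"dp":[0,0,0],"delta_rot":[0,0,0],"fingers":1},{"dp":[0,0,0],"delta_rot":[0,0,0],"fingers":1},{"dp":[0,0,0],"delta_rot":[0,0,0],"fingers":1},{"dp":[0,0,-0.05],"delta_rot":[0,0,0],"fingers":1},{"dp":[0,0,-0.076],"delta_rot":[0,0,0],"fingers":1},{"dp":[0,0,-0.076],"delta_rot":[0,0,0],"fingers":1},{"dp":[0,0,-0.076],"delta_rot":[0,0,0],"fingers":1},{"dp":[0,0,-0.076],"delta_rot":[0,0,0],"fingers":1}]' && python3 -m crank '[{"dp":[0.0755,0.021,0],"delta_rot":[0,0,0],"fingers":1},{"dp":[0.0755,0.021,0],"delta_rot":[0,0,0],"fingers":1},{"dp":[0.0755,0.021,0],"delta_rot":[0,0,0],"fingers":1},{"dp":[0.0755,0.021,0],"delta_rot":[0,0,0],"fingers":1},{"dp":[0.0755,0.021,0],"delta_rot":[0,0,0],"fingers":1},{"dp":[0.0755,0.021,0],"delta_rot":[0,0,0],"fingers":1},{"dp":[0.0755,0.021,0],"delta_rot":[0,0,0],"fingers":1},{"dp":[0.0755,0.021,0],"delta_rot":[0,0,0],"fingers":1},{"dp":[0.0755,0.021,0],"delta_rot":[0,0,0],"fingers":1},{"dp":[0.0755,0.021,0],"delta_rot":[0,0,0],"fingers":1},{"dp":[0.0755,0.021,0],"delta_rot":[0,0,0],"fingers":1},{"dp":[0.0755,0.021,0],"delta_rot":[0,0,0],"fingers":1}]' && python3 -m crank '[{"dp":[0,0,0],"delta_rot":[0,0,0],"fingers":1},{"dp":[0,0,0],"delta_rot":[0,0,0],"fingers":1},{"dp":[0,0,0],"delta_rot":[0,0,0],"fingers":1}]'
python3 -c "
from h import *
placed();print(manip.sense()['tcp_pos']);m,p,d=look('w5','wrist');weights(m,p,d)"
```

```text
t: 23.42
tcp_pos: [0.5528, -0.2424, 0.2871]
tool_rot: [0.643, 0.766, -0.0, -0.0]
force: [0.4, -0.1, 0.3]
finger_gap: 1.0
gripper_force: 0.0
t: 24.42
tcp_pos: [0.598, 0.2274, 0.2855]
tool_rot: [0.642, 0.766, -0.0, -0.0]
force: [0.9, -1.0, 0.4]
finger_gap: 1.003
gripper_force: 0.0
t: 24.67
tcp_pos: [0.5979, 0.2253, 0.2852]
tool_rot: [0.642, 0.767, -0.001, -0.0]
force: [0.2, -0.1, -0.8]
finger_gap: 1.001
gripper_force: 0.0
b top 0.0836 want 0.082 disc [ 553.3 -246.1] dia 30.6 scene well [ 552.3 -244.3]
c top 0.0883 want 0.086 disc [ 542.  -179.4] dia 45.0 scene well [ 540.5 -178.4]
d top 0.0918 want 0.09 disc [526.2 -98.3] dia 58.7 scene well [526.2 -99. ]
[0.5980179  0.22446137 0.28522841]
a px [326. 191.] h 0.0531 want 0.052 disc [599.2 225.8] dia 15.0 want 16.0 knob [599.3 226.3 113.3] 212
```

```bash
python3 -m crank '[{"dp":[0.002,0.002,0.055],"delta_rot":[0,0,0],"fingers":1},{"dp":[0,0,0.055],"delta_rot":[0,0,0],"fingers":1},{"dp":[0,0,0.055],"delta_rot":[0,0,0],"fingers":1},{"dp":[0,0,0.055],"delta_rot":[0,0,0],"fingers":1},{"dp":[0,0,0.055],"delta_rot":[0,0,0],"fingers":1},{"dp":[0,0,0],"delta_rot":[0,0,0],"fingers":1},{"dp":[0,0,0],"delta_rot":[0,0,0],"fingers":1}]' && python3 -m crank '[{"dp":[0,0,0],"delta_rot":[0,0,0],"fingers":0},{"dp":[0,0,0],"delta_rot":[0,0,0],"fingers":-0.4},{"dp":[0,0,0],"delta_rot":[0,0,0],"fingers":-0.4},{"dp":[0,0,0],"delta_rot":[0,0,0],"fingers":-0.4},{"dp":[0,0,0],"delta_rot":[0,0,0],"fingers":-0.4},{"dp":[0,0,0],"delta_rot":[0,0,0],"fingers":-0.4},{"dp":[0,0,0],"delta_rot":[0,0,0],"fingers":-0.5},{"dp":[0,0,0],"delta_rot":[0,0,0],"fingers":-0.6},{"dp":[0,0,0],"delta_rot":[0,0,0],"fingers":-1},{"dp":[0,0,0],"delta_rot":[0,0,0],"fingers":-1},{"dp":[0,0,0],"delta_rot":[0,0,0],"fingers":-1},{"dp":[0,0,0],"delta_rot":[0,0,0],"fingers":-1}]' 40
```

```text
t: 25.35
tcp_pos: [0.5985, 0.2249, 0.1468]
tool_rot: [0.643, 0.766, -0.002, -0.001]
force: [-0.2, -0.1, 0.7]
finger_gap: 0.996
gripper_force: 0.0
t: 26.35
tcp_pos: [0.599, 0.2267, 0.1482]
tool_rot: [0.642, 0.766, -0.0, -0.0]
force: [-1.1, 0.4, 1.9]
finger_gap: 0.17
gripper_force: 39.1
```

```bash
python3 -m crank '[{"dp":[0,0,-0.02],"delta_rot":[0,0,0],"fingers":-1},{"dp":[0,0,-0.04],"delta_rot":[0,0,0],"fingers":-1},{"dp":[0,0,-0.06],"delta_rot":[0,0,0],"fingers":-1},{"dp":[0,0,-0.06],"delta_rot":[0,0,0],"fingers":-1},{"dp":[0,0,-0.06],"delta_rot":[0,0,0],"fingers":-1},{"dp":[0,0,-0.04],"delta_rot":[0,0,0],"fingers":-1}]' && python3 -m crank '[{"dp":[-0.03,-0.0075,0],"delta_rot":[0,0,0],"fingers":-1},{"dp":[-0.06,-0.015,0],"delta_rot":[0,0,0],"fingers":-1},{"dp":[-0.06,-0.015,0],"delta_rot":[0,0,0],"fingers":-1},{"dp":[-0.06,-0.015,0],"delta_rot":[0,0,0],"fingers":-1},{"dp":[-0.06,-0.015,0],"delta_rot":[0,0,0],"fingers":-1},{"dp":[-0.06,-0.015,0],"delta_rot":[0,0,0],"fingers":-1},{"dp":[-0.06,-0.015,0],"delta_rot":[0,0,0],"fingers":-1},{"dp":[-0.06,-0.015,0],"delta_rot":[0,0,0],"fingers":-1},{"dp":[-0.06,-0.015,0],"delta_rot":[0,0,0],"fingers":-1},{"dp":[-0.06,-0.015,0],"delta_rot":[0,0,0],"fingers":-1},{"dp":[-0.06,-0.015,0],"delta_rot":[0,0,0],"fingers":-1},{"dp":[-0.06,-0.015,0],"delta_rot":[0,0,0],"fingers":-1}]' && python3 -m crank '[{"dp":[-0.06,-0.015,0],"delta_rot":[0,0,0],"fingers":-1},{"dp":[-0.06,-0.015,0],"delta_rot":[0,0,0],"fingers":-1},{"dp":[-0.06,-0.015,0],"delta_rot":[0,0,0],"fingers":-1},{"dp":[-0.06,-0.015,0],"delta_rot":[0,0,0],"fingers":-1},{"dp":[-0.06,-0.015,0],"delta_rot":[0,0,0],"fingers":-1},{"dp":[-0.0256,-0.0064,0],"delta_rot":[0,0,0],"fingers":-1},{"dp":[0,0,0.05],"delta_rot":[0,0,0],"fingers":-1},{"dp":[0,0,0.05],"delta_rot":[0,0,0],"fingers":-1},{"dp":[0,0,0.05],"delta_rot":[0,0,0],"fingers":-1},{"dp":[0,0,0.04],"delta_rot":[0,0,0],"fingers":-1},{"dp":[0,0,0],"delta_rot":[0,0,0],"fingers":-1},{"dp":[0,0,0],"delta_rot":[0,0,0],"fingers":-1}]'
```

```text
t: 26.85
tcp_pos: [0.6, 0.2267, 0.2916]
tool_rot: [0.642, 0.766, 0.002, 0.001]
force: [0.6, -0.5, -0.9]
finger_gap: 0.169
gripper_force: 39.1
t: 27.85
tcp_pos: [0.5729, -0.1302, 0.2869]
tool_rot: [0.643, 0.766, -0.001, -0.001]
force: [0.7, 0.5, -0.5]
finger_gap: 0.174
gripper_force: 39.1
t: 28.85
tcp_pos: [0.5615, -0.2948, 0.1914]
tool_rot: [0.642, 0.766, -0.0, -0.002]
force: [0.0, 0.1, 0.1]
finger_gap: 0.172
gripper_force: 39.1
```

```bash
python3 -m crank '[{"dp":[-0.0015,0.003,0.03],"delta_rot":[0,0,0],"fingers":-1},{"dp":[0,0,0.03],"delta_rot":[0,0,0],"fingers":-1},{"dp":[0,0,0],"delta_rot":[0,0,0],"fingers":-1},{"dp":[0,0,0],"delta_rot":[0,0,0],"fingers":-1}]'; python3 -c "
from h import *
look('w6','wrist')"
```

```text
t: 29.18
tcp_pos: [0.5644, -0.2961, 0.1639]
tool_rot: [0.642, 0.766, 0.0, 0.0]
force: [-0.0, -0.7, -0.3]
finger_gap: 0.172
gripper_force: 39.1
```

View pics/w6.png

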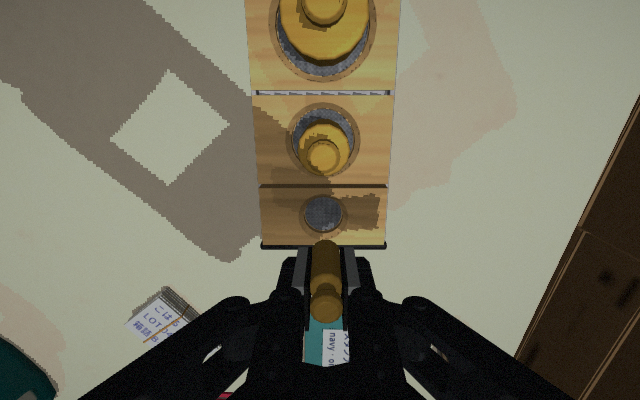

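The held weight a (325,280) lines up with well a (323,213), and b and c both sit inside their wells. Lowering a now.

```bash
python3 -m crank '[{"dp":[0,-0.0005,0.03],"delta_rot":[0,0,0],"fingers":-1},{"dp":[0,0,0.025],"delta_rot":[0,0,0],"fingers":-1},{"dp":[0,0,0.02],"delta_rot":[0,0,0],"fingers":-1},{"dp":[0,0,0.015],"delta_rot":[0,0,0],"fingers":-1},{"dp":[0,0,0.01],"delta_rot":[0,0,0],"fingers":-1},{"dp":[0,0,0.006],"delta_rot":[0,0,0],"fingers":-1},{"dp":[0,0,0],"delta_rot":[0,0,0],"fingers":-1},{"dp":[0,0,0],"delta_rot":[0,0,0],"fingers":-1}]'
```

```text
t: 29.9
tcp_pos: [0.5643, -0.2963, 0.1102]
tool_rot: [0.643, 0.766, 0.0, 0.0]
force: [0.1, -0.5, -0.6]
finger_gap: 0.169
gripper_force: 39.1
```

```bash
python3 -m crank '[{"dp":[0,0,0.001],"delta_rot":[0,0,0],"fingers":-1},{"dp":[0,0,0],"delta_rot":[0,0,0],"fingers":-0.5},{"dp":[0,0,0],"delta_rot":[0,0,0],"fingers":-0.2},{"dp":[0,0,0],"delta_rot":[0,0,0],"fingers":0.3},{"dp":[0,0,0],"delta_rot":[0,0,0],"fingers":1},{"dp":[0,0,0],"delta_rot":[0,0,0],"fingers":1},{"dp":[0,0,0],"delta_rot":[0,0,0],"fingers":1},{"dp":[0,0,0],"delta_rot":[0,0,0],"fingers":1},{"dp":[0,0,-0.05],"delta_rot":[0,0,0],"fingers":1},{"dp":[0,0,-0.076],"delta_rot":[0,0,0],"fingers":1},{"dp":[0,0,-0.076],"delta_rot":[0,0,0],"fingers":1},{"dp":[0,0,-0.076],"delta_rot":[0,0,0],"fingers":1}]' && python3 -m crank '[{"dp":[-0.06,0,-0.04],"delta_rot":[0,0,0],"fingers":1},{"dp":[-0.06,-0.04,-0.03],"delta_rot":[0,0,0],"fingers":1},{"dp":[-0.06,-0.04,0],"delta_rot":[0,0,0],"fingers":1},{"dp":[-0.06,-0.04,0],"delta_rot":[0,0,0],"fingers":1},{"dp":[0,0,0],"delta_rot":[0,0,0],"fingers":1},{"dp":[0,0,0],"delta_rot":[0,0,0],"fingers":1},{"dp":[0,0,0],"delta_rot":[0,0,0],"fingers":1},{"dp":[0,0,0],"delta_rot":[0,0,0],"fingers":1},{"dp":[0,0,0],"delta_rot":[0,0,0],"fingers":1}]'; python3 -c "
from h import *
placed();m,p,d=look('w7','wrist');t,_=manip.snapshot('scene');cv2.imwrite('pics/fin.png',np.vstack([cv2.resize(p[0:250,240:520],(560,500))])[:,:,::-1])
P=cloud(m,d);hsv=cv2.cvtColor(p,cv2.COLOR_RGB2HSV)
for n,c in dict(a=(.5637,-.2957),b=(.5543,-.2431),c=(.5425,-.1774),d=(.5284,-.0973)).items():
    g=(np.hypot(P[...,0]-c[0],P[...,1]-c[1])<H[n][0]/2+.008)&(P[...,2]>.024+H[n][1]-.004)
    Z=P[g]; b=Z[abs(Z[:,2]-.024-H[n][1])<.004]
    if len(b)>3: e,r=cv2.minEnclosingCircle(b[:,:2].astype(np.float32)*1000);print(n,'wrist disc',np.round(e,1),2*r,'top',np.percentile(Z[:,2],99),.024+H[n][2],'well',c)"
```

```text
t: 30.9
tcp_pos: [0.5636, -0.2958, 0.2495]
tool_rot: [0.643, 0.766, -0.0, -0.001]
force: [0.5, -0.1, 0.6]
finger_gap: 0.999
gripper_force: 0.0
t: 31.65
tcp_pos: [0.5264, -0.4232, 0.2832]
tool_rot: [0.642, 0.767, 0.0, -0.0]
force: [-0.1, 0.4, 0.4]
finger_gap: 0.995
gripper_force: 0.0
a top 0.0771 want 0.076 disc [ 559.7 -299.3] dia 12.6 scene well [ 561.8 -296.2]
b top 0.0848 want 0.082 disc [ 552.8 -246.2] dia 29.9 scene well [ 552.3 -244.3]
c top 0.0876 want 0.086 disc [ 542.1 -179. ] dia 45.6 scene well [ 540.5 -178.4]
d top 0.0911 want 0.09 disc [526.1 -97.4] dia 60.1 scene well [526.2 -99. ]
a wrist disc [ 565.2 -298.1] 15.5358247756958 top 0.07762698459484041 0.076 well (0.5637, -0.2957)
```

View pics/fin.png

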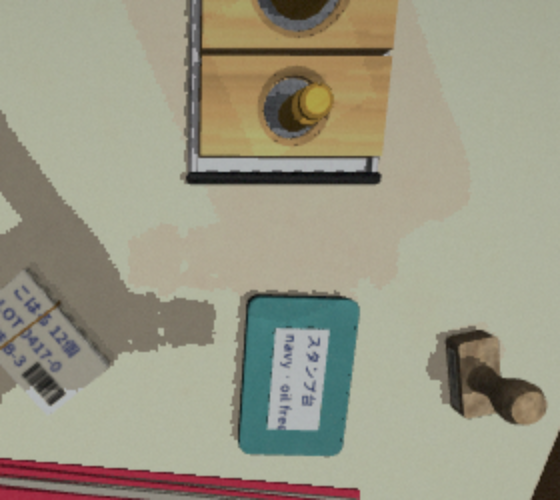

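Weight a stands upright in well a at (300,105) in the crop. All four tops are at their seated heights (within 3 mm of nominal), and every axis is within about 4 mm of its well's centre. The arm is clear, so I'm handing in.

```bash
python3 -c "
from station import manip
print(manip.sign_off())"
```

```text
the job is handed in; nothing more can be done
None
```

All four weights are back in the rack, each standing upright and free in its own well from smallest to largest; I handed the job in at about 32 s of the 107 s limit, and sign-off gave no verdict.

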